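# Clear the upturned cup off the sugar tub and open it

## Robot

A 7-joint arm with a two-finger parallel gripper is mounted at the origin on the work surface. World frame = base frame: x ahead of the robot, y to its left, z up, the work surface at z = 0. Lengths are in m, angles in degrees, forces in N, time in s.
With the tool pointing down it reaches from about 0.4 to 0.9 m from the base axis. Payload 5.5 kg.
Tool frame: the origin (TCP) lies on the front face of the gripper's body, between the roots of the fingers; the fingertips stand ahead of it and the grasp point (between the pads) lies 47 mm ahead of it (tips_ahead is the z of the fingertips in the tool frame, in m); z points along the fingers, y is the line along which they close (so a half turn about z gives the same grasp; the last joint's range is limited). The gripper opens to 92 mm and grips with 3 to 60 N. Pads are 19 mm wide; open, the fingers measure 130 mm over their backs; the gripper's body (75 mm by 190 mm) begins 47 mm behind the grasp point.
Start: joints at [-58.774, 28.699, -24.465, 88.831, 12.651, 65.22, -12.049], TCP at [0.181, 0.624, 0.292] pointing down, gripper open.
Joint ranges: [-164.97, 164.97], [-17.58, 116.51], [-87.97, 89.64], [11.32, 138.91], [-80.73, 260.73], [10.89, 115.49], [-147.41, 147.41]. Speed limits (degrees/s): [147.25, 147.25, 180, 180, 180, 180, 180].

## Interface

Orientations are given as [roll, pitch, yaw] about the fixed x, y, z axes, in that order (R = Rz(yaw) Ry(pitch) Rx(roll)).
In Python, from plant import state, read_camera, sign_off, tips_ahead gives the robot as it stands.
- The arm moves only by the tool step_arm, never from a script. Its argument "deltas" is a list of rows, each an object of numbers: "x", "y", "z": the shift along the tool's x, y, z each as a share of 0.08 m, from -1 to 1; "rx", "ry", "rz": the turn, a rotation vector about the tool's x, y, z each as a share of pi rad, from -1 to 1; "grip": the closure, from -1 (fully open) to 1 (shut). A call has 1 to 20 rows; each row is the pose to reach, as a shift and turn from the pose commanded when the call began, along the tool's axes at that moment, turning the shorter way round; what a row does not reach only later rows make up. A row lasts 1/12 s, in which the tool goes at most 41.7 mm and 7.16 degrees, less where a joint would pass 70% of its speed; a pose out of reach is approached as far as the arm can. A call with a number of a shift or a turn outside -1 to 1 is refused whole. A call with a gripper value outside its range is refused whole. The fingers move at their own pace and stop on an object; "squeeze" is the grip in N (left out, the last holds). Time passes only in rows, so rows that repeat a pose let the fingers close. It gives the time, the measured TCP pose, the force, the opening and the grip force at its end, in the units of the state.
- state(): the state, without advancing time (a new reading comes with each control period).
- read_camera(name): name is "scene" or "top"; returns a dict with "image" (384x512x3 uint8, red, green, blue), "z_map" (384x512 float32, m along the optical axis (not along the pixel's ray), 0 where there is no reading), "fx", "fy", "cx", "cy" (pixels), "eye" and "orientation" of the camera in the world. Camera axes: x right, y up, looking along -z (the intrinsics and any distortion apply to the point x, -y, -z); pixel columns grow to the right and rows downward; lengths in m; the calibration is good to about 2 mm. A picture is of the moment at which its call begins.
- sign_off(): hands the job in; it is judged then, once.
The state is a dict: "t": time; "joints": joint angles; "joint_vel": joint speeds; "effort": joint torques, N m; "eef_pos": TCP position; "tcp_rot": TCP orientation; "force": force on the tool from outside, world axes, zero at the start; "ft_torque": the same for the moment, N m; "opening": finger opening in m; "grasp_force": force on a finger pad.
Only numpy, scipy, OpenCV 4.12 (cv2) and the standard library are available. Lean on these libraries where they do the work, as an engineer would, in place of code of your own. Each camera call takes 0.05 s, during which the arm holds its last target. There are 200 camera calls.

## Task

An upturned cup has been left over the push button of the sugar tub. Lift the cup off and set it down gently on the round cork mat, still upside down and with its whole mouth on the mat, and let go; then press the button fully home so that the tub's lid swings fully open and stays open. Leave the teapot, the strainer and the stack of cups where they are.

Things in the scene. Friction and masses are not known exactly. Their poses are not given: they have to be found in the camera images.
- tub: White plastic sugar tub, 150 (x) x 100 (y) x 94 mm high, fixed on the birch plank (plank top 20 mm above the work surface). Origin: centre of its underside; z up. The -x half of its top is a fixed flat deck, 71 mm deep, with the button in its middle, 40 mm from the origin towards -x; the +x half is the lid, flush with the deck.
- button_top (a point): Centre of the top face of the tub's push button: a grey upright plastic plunger, 28 mm in diameter, standing 18 mm above the deck (112 mm above the tub's underside) when not pressed, 4 mm when fully pressed. At the start it is hidden under the cup.
- tub_button (a joint): Travel of the push button in m: 0 = up, 0.014 = fully home. It takes about 4 to 7 N all the way down, is geared to the lid (14 mm of travel swings it 1.4 rad) and stays where it is left, it does not spring back. Press it slowly (about 15 mm/s).
- tub_lid (a joint): Angle of the tub's lid in rad: 0 = shut, about 1.4 = fully open. Plastic flap, 76 x 96 x 6 mm, hinged along the tub's +x rim, driven by the button; its free edge next to the deck swings up and away from the button.
- cup: Loose white porcelain cup with thin red rim, upside down on the tub's deck over the button. 62 mm high, 60 mm across at the mouth (below), nearly straight walls, 58 mm across 52 mm up, foot 48 mm across on top; wall 3 mm, hollow, about 140 g. Lift it 20 mm or more to clear the button inside. Origin: centre of the mouth at its lower rim; z up towards the foot.
- mat: Round cork mat, 130 mm across, 6 mm thick, fixed on the plank. Origin: centre of its underside (top face 6 mm above).
- teapot: Bystander: green enamel teapot with spout and side handle, body 128 mm across, 124 mm high. Origin: centre of its underside.
- strainer: Bystander: stainless steel tea strainer, bowl 68 mm across and 28 mm high with a 90 mm wire handle along its +x. Origin: centre of the bowl's underside.
- cups: Bystander: upright stack of three porcelain cups, 60 mm across, 98 mm high. Origin: centre of its underside.
Mind the look-alikes: they are no part of the job. What is shaped like the cup but green is not meant.

How it is judged (in metres and radians):
On the way:
1. the cup stands upside down on the cork mat, let go, while the tub's lid is still shut (horizontal distance between cup and mat below 0.037 m and z of cup in the frame of mat between 0.002 and 0.011 m and angle between cup's own z axis and vertical below 0.12 rad and contact force between the fingers and cup below 0.3 N and linear speed of cup below 0.03 m/s and value of joint tub_lid below 0.15 rad), for 0.2 s.
At the end, for the whole second after the job is handed in: Lid at rest, open over 1.15 rad, button down over 11.5 mm; cup upside down (within 0.12 rad), at rest and let go on the cork mat, centre within 37 mm of the mat's; teapot, strainer and cup stack within 30 mm of their starts (horizontal distance between cup and mat below 0.037 m and z of cup in the frame of mat between 0.002 and 0.011 m and angle between cup's own z axis and vertical below 0.12 rad and contact force between the fingers and cup below 0.3 N and linear speed of cup below 0.03 m/s and value of joint tub_lid above 1.15 rad and value of joint tub_button above 0.0115 m and velocity of joint tub_lid below 0.1 rad/s and distance of each of teapot, strainer, cups from where it was at the start of the episode below 0.03 m); the robot touches nothing.
It fails at once if the cup is tipped by more than 0.7 rad (angle between cup's own z axis and vertical above 0.7 rad).
It fails at once if the cup is dropped or thrown: it moves faster than 0.5 m/s while not touched by the fingers (linear speed of cup above 0.5 m/s and contact force between the fingers and cup below 0.05 N).
It fails at once if the teapot is moved by more than 30 mm (distance of teapot from where it was at the start of the episode above 0.03 m).
It fails at once if the strainer is moved by more than 30 mm (distance of strainer from where it was at the start of the episode above 0.03 m).
It fails at once if the stack of cups is moved by more than 30 mm (distance of cups from where it was at the start of the episode above 0.03 m).
It also fails if it takes over 54 s, if anything falls off the work surface, if the arm or the gripper's body presses on something with over 40 N, if the wrist force passes 120 N, or if a joint passes its speed limit or range.

## Working session

There is one attempt and no reset: what is moved stays moved. The work goes in short steps, Python scripts to look and compute and a tool call to move; the robot and the scene stay as the last step left them, time stands still between calls to the robot, and variables do not carry over. Pictures are saved under pics/ and viewed, at most 10 in all, crops included, and the job is handed in when it is done.

Besides the shell and the picture viewer there is one more tool, called after ">>>" by a JSON object that holds its "api" and its "payload". step_arm: Moves the arm, as the interface text tells. Shift numbers are shares of 0.08 m and turn numbers shares of pi rad, none past 1 either way. Its arguments: {"type":"object","properties":{"deltas":{"type":"array","items":{"type":"object","properties":{"x":{"type":"number","minimum":-1,"maximum":1},"y":{"type":"number","minimum":-1,"maximum":1},"z":{"type":"number","minimum":-1,"maximum":1},"rx":{"type":"number","minimum":-1,"maximum":1},"ry":{"type":"number","minimum":-1,"maximum":1},"rz":{"type":"number","minimum":-1,"maximum":1},"grip":{"type":"number"}}}},"squeeze":{"type":"number"}},"required":["deltas"]}

```bash
mkdir -p pics; cat > h.py <<'E'
import numpy as np, cv2
from scipy.spatial.transform import Rotation as R
from plant import state, read_camera, sign_off, tips_ahead
def cloud(c):
    z=c["z_map"]; v,u=np.mgrid[:z.shape[0],:z.shape[1]]
    p=np.dstack([(u-c["cx"])/c["fx"]*z,-(v-c["cy"])/c["fy"]*z,-z])
    o=np.array(c["orientation"],float)
    M=o if o.shape==(3,3) else R.from_euler('xyz',o,degrees=True).as_matrix()
    w=p@M.T+np.array(c["eye"]); w[z==0]=np.nan
    return w
E
python3 - <<'E'
from h import *
print(state(),tips_ahead)
for n in("scene","top"):
    c=read_camera(n); np.savez(n+".npz",**c); cv2.imwrite(f"pics/{n}0.png",c["image"][...,::-1])
    print({k:v for k,v in c.items() if k not in("image","z_map")})
E
```

```text
{'t': 0.0, 'joints': array([-58.77235065,  28.75505345, -24.45443406,  88.89278021,
        12.65299538,  65.21924829, -12.04951329]), 'joint_vel': array([ 0.06402992, -0.03629494, -0.00891241,  0.03975658,  0.05564995,
       -0.11854757,  0.04847858]), 'effort': array([ 2.62714357e-04, -5.66595912e+01, -5.81570327e+00, -2.79112118e+01,
       -6.86169136e-02,  3.09878611e-02,  1.84056526e-04]), 'eef_pos': array([0.18065226, 0.62378478, 0.29115679]), 'tcp_rot': array([-1.79887040e+02, -2.75375187e-03,  1.63857618e+02]), 'force': array([ 0.00578748, -0.60657888,  0.40020794]), 'ft_torque': array([ 0.01207137,  0.01067699, -0.06545652]), 'grasp_force': 0.0, 'opening': 0.0914935202475617} 0.0655
{'fx': 390.8716414654821, 'fy': 390.8716414654821, 'cx': 262.0860416371578, 'cy': 193.61973676684224, 'eye': array([ 0.97317817, -0.25802379,  0.98612199]), 'orientation': array([32.05968537,  0.48969227, 61.33748788])}
{'fx': 372.46184068672017, 'fy': 372.46184068672017, 'cx': 256.9795685219622, 'cy': 193.27800766441885, 'eye': array([ 0.37625983, -0.00279134,  1.09337371]), 'orientation': array([  6.34127401,   0.48116482, -90.52232949])}
```

View pics/scene0.png

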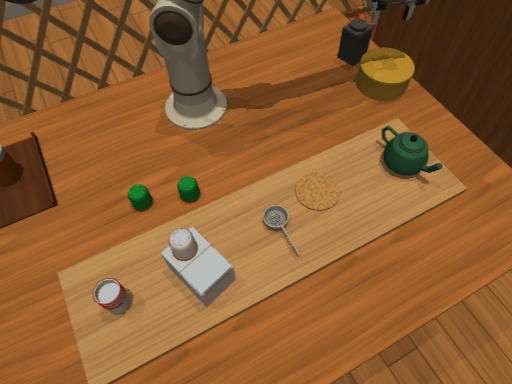

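View pics/top0.png

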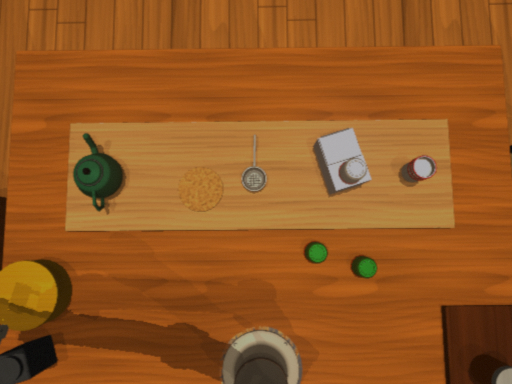

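The scene picture shows the arm base at (195,105), the tub at (198,265) with a white cup on its near-base end at (183,245), the mat at (318,191), the strainer at (276,217), the teapot at (406,153) and the cup stack at (111,295).

Three things could be the cup: white on the tub (top view 353,171), and two green ones (317,252) and (366,267). The white one fits because it is porcelain and sits on the tub's deck. I'll confirm it in a crop and measure.

```bash
python3 - <<'E'
from h import *
S=dict(np.load("scene.npz"));T=dict(np.load("top.npz"))
a=cv2.resize(S["image"][215:315,140:250],None,fx=4,fy=4,interpolation=cv2.INTER_CUBIC)
b=cv2.resize(T["image"][120:220,300:390],None,fx=4,fy=4,interpolation=cv2.INTER_CUBIC)
cv2.imwrite("pics/crop.png",np.hstack([a,b])[...,::-1])
ws,wt=cloud(S),cloud(T)
def rect(p,l):
    r=cv2.minAreaRect(p[:,:2].astype(np.float32)); c=cv2.minEnclosingCircle(p[:,:2].astype(np.float32)); print(l,len(p),np.round(r[0],4),np.round(r[1],4),round(r[2],1),"circ",np.round(c[0],4),round(c[1],4),"zmed",np.round(np.nanmedian(p[:,2]),4),"mean",p.mean(0).round(4))
for n,w,box,cup in(("top",wt,(120,200,310,375),0),("scene",ws,(215,310,150,245),0)):
    p=w[box[0]:box[1],box[2]:box[3]].reshape(-1,3);p=p[~np.isnan(p).any(1)]
    rect(p[(p[:,2]>.100)&(p[:,2]<.125)],n+" tubtop")
    rect(p[(p[:,2]>.165)&(p[:,2]<.19)],n+" foot"); rect(p[p[:,2]>.122],n+" cupall")
for n,C,w in(("top",T,wt),("scene",S,ws)):
    # mat via z above plank and colour region
    r=(160,215,172,230) if n=="top" else (170,212,290,345)
    q=w[r[0]:r[1],r[2]:r[3]].reshape(-1,3);q=q[~np.isnan(q).any(1)]
    print(n,"zhist",np.histogram(q[:,2],bins=np.arange(.012,.036,.002)))
    rect(q[(q[:,2]>.0235)&(q[:,2]<.03)],n+" mat")
for l,r in(("teapot",(130,215,70,127)),("strainer",(130,195,238,270)),("stack",(150,185,400,440))):
    q=wt[r[0]:r[1],r[2]:r[3]].reshape(-1,3);q=q[~np.isnan(q).any(1)];rect(q[q[:,2]>.032],l); print(q[:,2].max())
E
```

```text
top tubtop 1617 [ 0.5775 -0.2274] [0.1525 0.1009] 17.0 circ [ 0.5756 -0.2271] 0.0887 zmed 0.1138 mean [ 0.5849 -0.2185  0.1134]
top foot 401 [ 0.5387 -0.2406] [0.0552 0.0567] 86.7 circ [ 0.5388 -0.2415] 0.029 zmed 0.1753 mean [ 0.5377 -0.2394  0.1745]
top cupall 512 [ 0.5384 -0.2399] [0.0566 0.0574] 86.7 circ [ 0.539  -0.2407] 0.0297 zmed 0.1742 mean [ 0.5351 -0.2359  0.1681]
scene tubtop 2052 [ 0.5766 -0.2274] [0.1534 0.1006] 17.0 circ [ 0.5768 -0.229 ] 0.0894 zmed 0.1138 mean [ 0.5929 -0.2259  0.1136]
scene foot 445 [ 0.5406 -0.242 ] [0.0556 0.0517] 70.4 circ [ 0.5386 -0.2411] 0.0287 zmed 0.1755 mean [ 0.5424 -0.2417  0.1745]
scene cupall 663 [ 0.5419 -0.2418] [0.0568 0.0541] 70.4 circ [ 0.5397 -0.241 ] 0.0294 zmed 0.1734 mean [ 0.5484 -0.2419  0.1644]
top zhist (array([  0,  21, 180, 495, 613, 428, 539, 590, 271,  41,   1]), array([0.012, 0.014, 0.016, 0.018, 0.02 , 0.022, 0.024, 0.026, 0.028,
       0.03 , 0.032, 0.034]))
top mat 1510 [0.5157 0.1691] [0.1665 0.1577] 90.0 circ [0.5118 0.1647] 0.1055 zmed 0.0263 mean [0.5101 0.1698 0.0264]
scene zhist (array([  1,  20, 121, 356, 394, 295, 521, 424, 144,  20,   0]), array([0.012, 0.014, 0.016, 0.018, 0.02 , 0.022, 0.024, 0.026, 0.028,
       0.03 , 0.032, 0.034]))
scene mat 1189 [0.5063 0.1696] [0.1528 0.1412] 60.5 circ [0.4986 0.1673] 0.0935 zmed 0.0259 mean [0.5108 0.1694 0.026 ]
teapot 1993 [0.5486 0.4514] [0.1681 0.1307] 45.3 circ [0.5491 0.4521] 0.1055 zmed 0.1078 mean [0.5422 0.4372 0.102 ]
0.14537470245970752
strainer 257 [0.5811 0.0153] [0.068  0.1592] 89.3 circ [0.5808 0.0155] 0.08 zmed 0.0488 mean [0.5577 0.0159 0.0468]
0.05755727741939021
stack 686 [ 0.5502 -0.4375] [0.0595 0.0621] 1.3 circ [ 0.5518 -0.4373] 0.0325 zmed 0.0998 mean [ 0.5492 -0.4332  0.0942]
0.1227485081173535
```

View pics/crop.png

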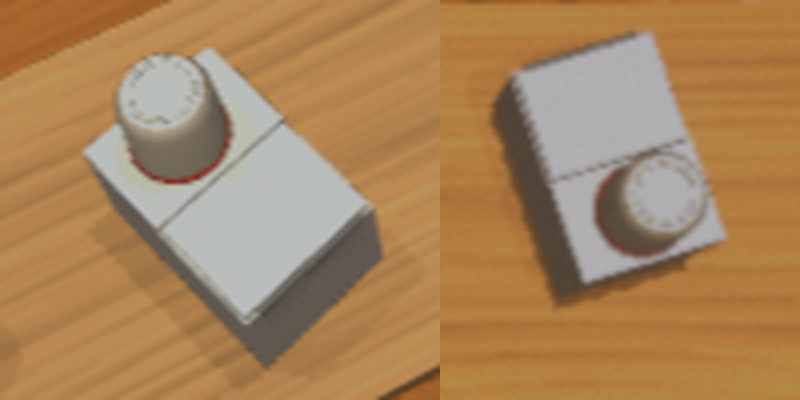

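The crop confirms it: the cup on the tub's deck is white porcelain with a red rim at its mouth, and the button is hidden beneath it. The tub's yaw is +17° (lid towards +x/+y), the cup centre is at about (0.539, −0.241), and the mat is at (0.510, 0.170). Next I'll plan the calls to a point above the cup.

```bash
cat > plan.py <<'E'
from h import *
def plan(P,yaws):
    """P: list of xyz waypoints (first=current), yaws per waypoint; prints shares per call"""
    for a,b,y0,y1 in zip(P[:-1],P[1:],yaws[:-1],yaws[1:]):
        M=R.from_euler('xyz',[180,0,y0],degrees=True); d=M.inv().apply(np.subtract(b,a))/.08
        print(np.round(b,3),round(y1,1),"->",d.round(3),"rz",round(-(y1-y0)/180,3))
E
python3 - <<'E'
from plan import *
A=[(.1807,.6238,.2912),(.45,.22,.28),(.539,-.241,.27)]
P=list(np.linspace(A[0],A[1],6))+list(np.linspace(A[1],A[2],7))[1:]
plan(P,np.linspace(163.86,17,len(P)))
E
```

```text
[0.235 0.543 0.289] 150.5 -> [-0.927 -0.783  0.028] rz 0.074
[0.288 0.462 0.287] 137.2 -> [-1.083 -0.547  0.028] rz 0.074
[0.342 0.382 0.284] 123.8 -> [-1.18  -0.282  0.028] rz 0.074
[0.396 0.301 0.282] 110.5 -> [-1.213 -0.002  0.028] rz 0.074
[0.45 0.22 0.28] 97.1 -> [-1.181  0.278  0.028] rz 0.074
[0.465 0.143 0.278] 83.8 -> [-0.976  0.065  0.021] rz 0.074
[0.48  0.066 0.277] 70.4 -> [-0.935  0.289  0.021] rz 0.074
[ 0.495 -0.01   0.275] 57.1 -> [-0.843  0.497  0.021] rz 0.074
[ 0.509 -0.087  0.273] 43.7 -> [-0.705  0.678  0.021] rz 0.074
[ 0.524 -0.164  0.272] 30.4 -> [-0.53   0.822  0.021] rz 0.074
[ 0.539 -0.241  0.27 ] 17.0 -> [-0.325  0.922  0.021] rz 0.074
```

```bash
python3 - <<'E'
from plan import *
A=[(.1807,.6238,.2912),(.45,.22,.28),(.539,-.241,.27)]
plan(list(np.linspace(A[0],A[1],6)),[163.86]*6)
plan(list(np.linspace(A[1],A[2],7)),np.linspace(163.86,17,7))
E
```

```text
[0.235 0.543 0.289] 163.9 -> [-0.927 -0.783  0.028] rz -0.0
[0.288 0.462 0.287] 163.9 -> [-0.927 -0.783  0.028] rz -0.0
[0.342 0.382 0.284] 163.9 -> [-0.927 -0.783  0.028] rz -0.0
[0.396 0.301 0.282] 163.9 -> [-0.927 -0.783  0.028] rz -0.0
[0.45 0.22 0.28] 163.9 -> [-0.927 -0.783  0.028] rz -0.0
[0.465 0.143 0.278] 139.4 -> [-0.445 -0.871  0.021] rz 0.136
[0.48  0.066 0.277] 114.9 -> [-0.766 -0.608  0.021] rz 0.136
[ 0.495 -0.01   0.275] 90.4 -> [-0.949 -0.236  0.021] rz 0.136
[ 0.509 -0.087  0.273] 66.0 -> [-0.962  0.178  0.021] rz 0.136
[ 0.524 -0.164  0.272] 41.5 -> [-0.802  0.561  0.021] rz 0.136
[ 0.539 -0.241  0.27 ] 17.0 -> [-0.497  0.842  0.021] rz 0.136
```

>>> {"api": "step_arm", "payload": {"deltas": [{"x":-0.5,"y":-0.4,"z":0.02,"grip":-1},{"x":-0.94,"y":-0.8,"z":0.03,"grip":-1},{"x":-0.94,"y":-0.8,"z":0.03,"grip":-1},{"x":-0.94,"y":-0.8,"z":0.03,"grip":-1}]}}

```text
$.deltas[0]: bad value
```

>>> {"api": "step_arm", "payload": {"deltas": [{"x":-0.5,"y":-0.4,"z":0.02,"rx":0,"ry":0,"rz":0,"grip":-1},{"x":-0.93,"y":-0.78,"z":0.03,"rx":0,"ry":0,"rz":0,"grip":-1},{"x":-0.93,"y":-0.78,"z":0.03,"rx":0,"ry":0,"rz":0,"grip":-1},{"x":-0.93,"y":-0.78,"z":0.03,"rx":0,"ry":0,"rz":0,"grip":-1}]}}

```text
t: 0.43
eef_pos: [0.2391, 0.5395, 0.289]
tcp_rot: [-179.8, 0.2, 163.5]
force: [-0.3, -0.4, 0.2]
opening: 0.092
grasp_force: 0.0
```

>>> {"api": "step_arm", "payload": {"deltas": [{"x":-0.5,"y":-0.4,"z":0.02,"rx":0,"ry":0,"rz":0,"grip":-1},{"x":-0.93,"y":-0.78,"z":0.03,"rx":0,"ry":0,"rz":0,"grip":-1},{"x":-0.93,"y":-0.78,"z":0.03,"rx":0,"ry":0,"rz":0,"grip":-1}]}}

```text
t: 0.68
eef_pos: [0.2922, 0.4587, 0.2866]
tcp_rot: [-179.8, 0.1, 163.6]
force: [-0.7, -1.1, 0.0]
opening: 0.0921
grasp_force: 0.0
```

>>> {"api": "step_arm", "payload": {"deltas": [{"x":-0.5,"y":-0.4,"z":0.02,"rx":0,"ry":0,"rz":0,"grip":-1},{"x":-0.93,"y":-0.78,"z":0.03,"rx":0,"ry":0,"rz":0,"grip":-1},{"x":-0.93,"y":-0.78,"z":0.03,"rx":0,"ry":0,"rz":0,"grip":-1}]}}

```text
t: 0.93
eef_pos: [0.3463, 0.3777, 0.2845]
tcp_rot: [-179.8, 0.1, 163.5]
force: [0.1, -0.4, -0.4]
opening: 0.0921
grasp_force: 0.0
```

>>> {"api": "step_arm", "payload": {"deltas": [{"x":-0.5,"y":-0.4,"z":0.02,"rx":0,"ry":0,"rz":0,"grip":-1},{"x":-0.93,"y":-0.78,"z":0.03,"rx":0,"ry":0,"rz":0,"grip":-1},{"x":-0.93,"y":-0.78,"z":0.03,"rx":0,"ry":0,"rz":0,"grip":-1}]}}

```text
t: 1.18
eef_pos: [0.4003, 0.297, 0.2823]
tcp_rot: [-179.9, 0.1, 163.5]
force: [0.7, -0.7, -0.0]
opening: 0.0918
grasp_force: 0.0
```

>>> {"api": "step_arm", "payload": {"deltas": [{"x":-0.5,"y":-0.4,"z":0.02,"rx":0,"ry":0,"rz":0,"grip":-1},{"x":-0.93,"y":-0.78,"z":0.03,"rx":0,"ry":0,"rz":0,"grip":-1},{"x":-0.93,"y":-0.78,"z":0.03,"rx":0,"ry":0,"rz":0,"grip":-1},{"x":-0.93,"y":-0.78,"z":0.03,"rx":0,"ry":0,"rz":0,"grip":-1}]}}

```text
t: 1.52
eef_pos: [0.4538, 0.2174, 0.28]
tcp_rot: [-179.9, 0.1, 163.5]
force: [0.9, -0.4, 0.7]
opening: 0.0918
grasp_force: 0.0
```

>>> {"api": "step_arm", "payload": {"deltas": [{"x":-0.22,"y":-0.44,"z":0.01,"rx":0,"ry":0,"rz":0.04,"grip":-1},{"x":-0.45,"y":-0.87,"z":0.02,"rx":0,"ry":0,"rz":0.1,"grip":-1},{"x":-0.45,"y":-0.87,"z":0.02,"rx":0,"ry":0,"rz":0.136,"grip":-1},{"x":-0.45,"y":-0.87,"z":0.02,"rx":0,"ry":0,"rz":0.136,"grip":-1},{"x":-0.45,"y":-0.87,"z":0.02,"rx":0,"ry":0,"rz":0.136,"grip":-1}]}}

```text
t: 1.93
eef_pos: [0.4663, 0.1455, 0.2786]
tcp_rot: [180.0, -0.0, 139.3]
force: [-1.1, 1.0, 1.0]
opening: 0.0923
grasp_force: 0.0
```

>>> {"api": "step_arm", "payload": {"deltas": [{"x":-0.38,"y":-0.3,"z":0.01,"rx":0,"ry":0,"rz":0.04,"grip":-1},{"x":-0.77,"y":-0.61,"z":0.02,"rx":0,"ry":0,"rz":0.1,"grip":-1},{"x":-0.77,"y":-0.61,"z":0.02,"rx":0,"ry":0,"rz":0.136,"grip":-1},{"x":-0.77,"y":-0.61,"z":0.02,"rx":0,"ry":0,"rz":0.136,"grip":-1},{"x":-0.77,"y":-0.61,"z":0.02,"rx":0,"ry":0,"rz":0.136,"grip":-1}]}}

```text
t: 2.35
eef_pos: [0.4815, 0.0684, 0.277]
tcp_rot: [180.0, -0.0, 115.0]
force: [-0.2, 0.4, -0.4]
opening: 0.0917
grasp_force: 0.0
```

>>> {"api": "step_arm", "payload": {"deltas": [{"x":-0.47,"y":-0.12,"z":0.01,"rx":0,"ry":0,"rz":0.04,"grip":-1},{"x":-0.95,"y":-0.24,"z":0.02,"rx":0,"ry":0,"rz":0.1,"grip":-1},{"x":-0.95,"y":-0.24,"z":0.02,"rx":0,"ry":0,"rz":0.136,"grip":-1},{"x":-0.95,"y":-0.24,"z":0.02,"rx":0,"ry":0,"rz":0.136,"grip":-1},{"x":-0.95,"y":-0.24,"z":0.02,"rx":0,"ry":0,"rz":0.136,"grip":-1}]}}

```text
t: 2.77
eef_pos: [0.4963, -0.0086, 0.2753]
tcp_rot: [-180.0, -0.0, 90.6]
force: [0.6, 0.0, 0.4]
opening: 0.0915
grasp_force: 0.0
```

```bash
python3 - <<'E'
from plan import *
s=state(); print(s["joints"].round(1)); p=s["eef_pos"]; y=s["tcp_rot"][2]
plan(list(np.linspace(p,(.539,-.241,.27),4)),np.linspace(y,17,4))
E
```

```text
[ -5.6  12.3   4.  112.3  -1.1  55.4  -0.5]
[ 0.511 -0.086  0.274] 66.1 -> [-0.97   0.168  0.022] rz 0.136
[ 0.525 -0.164  0.272] 41.5 -> [-0.813  0.556  0.022] rz 0.136
[ 0.539 -0.241  0.27 ] 17.0 -> [-0.509  0.843  0.022] rz 0.136
```

>>> {"api": "step_arm", "payload": {"deltas": [{"x":-0.48,"y":0.08,"z":0.01,"rx":0,"ry":0,"rz":0.04,"grip":-1},{"x":-0.97,"y":0.17,"z":0.02,"rx":0,"ry":0,"rz":0.1,"grip":-1},{"x":-0.97,"y":0.17,"z":0.02,"rx":0,"ry":0,"rz":0.136,"grip":-1},{"x":-0.97,"y":0.17,"z":0.02,"rx":0,"ry":0,"rz":0.136,"grip":-1},{"x":-0.97,"y":0.17,"z":0.02,"rx":0,"ry":0,"rz":0.136,"grip":-1}]}}

```text
t: 3.18
eef_pos: [0.5106, -0.0862, 0.2736]
tcp_rot: [-180.0, -0.0, 66.2]
force: [0.2, 0.1, -0.8]
opening: 0.0919
grasp_force: 0.0
```

>>> {"api": "step_arm", "payload": {"deltas": [{"x":-0.4,"y":0.28,"z":0.01,"rx":0,"ry":0,"rz":0.04,"grip":-1},{"x":-0.81,"y":0.55,"z":0.02,"rx":0,"ry":0,"rz":0.1,"grip":-1},{"x":-0.81,"y":0.55,"z":0.02,"rx":0,"ry":0,"rz":0.136,"grip":-1},{"x":-0.81,"y":0.55,"z":0.02,"rx":0,"ry":0,"rz":0.136,"grip":-1},{"x":-0.81,"y":0.55,"z":0.02,"rx":0,"ry":0,"rz":0.136,"grip":-1}]}}

```text
t: 3.6
eef_pos: [0.5244, -0.1632, 0.2719]
tcp_rot: [-180.0, -0.0, 41.7]
force: [0.2, -0.0, 0.4]
opening: 0.0921
grasp_force: 0.0
```

>>> {"api": "step_arm", "payload": {"deltas": [{"x":-0.25,"y":0.42,"z":0.01,"rx":0,"ry":0,"rz":0.04,"grip":-1},{"x":-0.51,"y":0.84,"z":0.02,"rx":0,"ry":0,"rz":0.1,"grip":-1},{"x":-0.51,"y":0.84,"z":0.02,"rx":0,"ry":0,"rz":0.136,"grip":-1},{"x":-0.51,"y":0.84,"z":0.02,"rx":0,"ry":0,"rz":0.136,"grip":-1},{"x":-0.51,"y":0.84,"z":0.02,"rx":0,"ry":0,"rz":0.136,"grip":-1},{"x":-0.51,"y":0.84,"z":0.02,"rx":0,"ry":0,"rz":0.136,"grip":-1},{"x":-0.51,"y":0.84,"z":0.02,"rx":0,"ry":0,"rz":0.136,"grip":-1}]}}

```text
t: 4.18
eef_pos: [0.5384, -0.24, 0.2705]
tcp_rot: [-179.9, -0.0, 17.4]
force: [-0.6, -1.0, -0.0]
opening: 0.0918
grasp_force: 0.0
```

```bash
python3 - <<'E'
from plan import *
s=state(); print(s["joints"].round(1),s["eef_pos"],s["tcp_rot"]); p=s["eef_pos"]; y=s["tcp_rot"][2]
plan([p,(.5392,-.2408,.195)],[y,17])
E
```

```text
[  3.9  23.   22.5 100.4 -10.1  58.6 -42.5] [ 0.53837374 -0.2400365   0.27046408] [-1.79949608e+02 -9.94947856e-03  1.73747004e+01]
[ 0.539 -0.241  0.195] 17 -> [0.007 0.012 0.943] rz 0.002
```

>>> {"api": "step_arm", "payload": {"deltas": [{"x":0.01,"y":0.01,"z":0.25,"rx":0,"ry":0,"rz":0,"grip":-1},{"x":0.01,"y":0.01,"z":0.5,"rx":0,"ry":0,"rz":0,"grip":-1},{"x":0.01,"y":0.01,"z":0.7,"rx":0,"ry":0,"rz":0,"grip":-1},{"x":0.01,"y":0.01,"z":0.85,"rx":0,"ry":0,"rz":0,"grip":-1},{"x":0.01,"y":0.01,"z":0.94,"rx":0,"ry":0,"rz":0,"grip":-1},{"x":0.01,"y":0.01,"z":0.94,"rx":0,"ry":0,"rz":0,"grip":-1},{"x":0.01,"y":0.01,"z":0.94,"rx":0,"ry":0,"rz":0,"grip":-1}]}}

```text
t: 4.77
eef_pos: [0.5391, -0.2421, 0.1955]
tcp_rot: [-180.0, 0.0, 17.0]
force: [-0.7, -0.0, 0.3]
opening: 0.0917
grasp_force: 0.0
```

>>> {"api": "step_arm", "payload": {"deltas": [{"x":0,"y":0,"z":0,"rx":0,"ry":0,"rz":0,"grip":0.2},{"x":0,"y":0,"z":0,"rx":0,"ry":0,"rz":0,"grip":0.25},{"x":0,"y":0,"z":0,"rx":0,"ry":0,"rz":0,"grip":0.3},{"x":0,"y":0,"z":0,"rx":0,"ry":0,"rz":0,"grip":0.4},{"x":0,"y":0,"z":0,"rx":0,"ry":0,"rz":0,"grip":0.5},{"x":0,"y":0,"z":0,"rx":0,"ry":0,"rz":0,"grip":0.6},{"x":0,"y":0,"z":0,"rx":0,"ry":0,"rz":0,"grip":0.8},{"x":0,"y":0,"z":0,"rx":0,"ry":0,"rz":0,"grip":1},{"x":0,"y":0,"z":0,"rx":0,"ry":0,"rz":0,"grip":1},{"x":0,"y":0,"z":0,"rx":0,"ry":0,"rz":0,"grip":1}], "squeeze": 15}}

```text
t: 5.6
eef_pos: [0.5391, -0.2424, 0.1957]
tcp_rot: [180.0, -0.0, 17.0]
force: [-0.2, 0.2, 3.7]
opening: 0.0588
grasp_force: 15.0
```

Gripped at 58.8 mm. Lift slowly and check.

>>> {"api": "step_arm", "payload": {"deltas": [{"x":0,"y":0,"z":-0.05,"rx":0,"ry":0,"rz":0,"grip":1},{"x":0,"y":0,"z":-0.12,"rx":0,"ry":0,"rz":0,"grip":1},{"x":0,"y":0,"z":-0.22,"rx":0,"ry":0,"rz":0,"grip":1},{"x":0,"y":0,"z":-0.34,"rx":0,"ry":0,"rz":0,"grip":1},{"x":0,"y":0,"z":-0.47,"rx":0,"ry":0,"rz":0,"grip":1},{"x":0,"y":0,"z":-0.6,"rx":0,"ry":0,"rz":0,"grip":1},{"x":0,"y":0,"z":-0.72,"rx":0,"ry":0,"rz":0,"grip":1},{"x":0,"y":0,"z":-0.8,"rx":0,"ry":0,"rz":0,"grip":1},{"x":0,"y":0,"z":-0.8,"rx":0,"ry":0,"rz":0,"grip":1},{"x":0,"y":0,"z":-0.8,"rx":0,"ry":0,"rz":0,"grip":1}]}}

```text
t: 6.43
eef_pos: [0.5391, -0.2423, 0.26]
tcp_rot: [180.0, -0.1, 17.0]
force: [-0.4, 0.4, -1.7]
opening: 0.0582
grasp_force: 15.0
```

```bash
python3 - <<'E'
from plan import *
c=read_camera("scene"); 
t=read_camera("top")
a=cv2.resize(c["image"][190:310,130:270],None,fx=3,fy=3)
cv2.imwrite("pics/lift.png",a[...,::-1])
S=cloud(c)[200:300,140:250].reshape(-1,3)
# refine mat centre by colour: plank vs mat, using top saved image
T=dict(np.load("top.npz")); hsv=cv2.cvtColor(T["image"],cv2.COLOR_RGB2LAB).astype(float)
for n,r in (("top",(160,218,172,232)),("scene",(168,214,288,348))):
    C=dict(np.load(n+".npz")); w=cloud(C); lab=cv2.cvtColor(C["image"],cv2.COLOR_RGB2LAB)
    b=lab[r[0]:r[1],r[2]:r[3],1]; th,m=cv2.threshold(b,0,255,cv2.THRESH_OTSU)
    u,v=np.meshgrid(np.arange(r[2],r[3]),np.arange(r[0],r[1]))
    n_,l,st,ce=cv2.connectedComponentsWithStats(m); k=1+st[1:,4].argmax(); print(n,th,st[k],ce[k])
    q=w[r[0]:r[1],r[2]:r[3]][l==k]; print(np.nanmean(q,0), 2*np.nanstd(q[:,:2],0))
s=state(); p=s["eef_pos"];y=s["tcp_rot"][2];print(s["joints"].round(1),s["eef_pos"],s["tcp_rot"],s["force"],s["opening"],s["grasp_force"])
plan(list(np.linspace(p,(.512,.169,.21),6)),np.linspace(y,90,6))
E
```

```text
top 142.0 [   0    0   60   51 2453] [29.82592744 25.08316347]
[0.52097599 0.16496751 0.02361423] [0.08505773 0.09798956]
scene 140.0 [   0    0   60   46 1721] [33.44857641 21.95990703]
[0.51258089 0.18191373 0.02377859] [0.07680435 0.09264078]
[  4.1  23.8  22.5 100.9 -10.6  57.4 -42.4] [ 0.5385955  -0.24206533  0.25891987] [-1.79961640e+02  3.95192039e-02  1.69814188e+01] [-0.28283949  0.31463104 -1.73442126] 0.05799190601655161 14.986818378092721
[ 0.533 -0.16   0.249] 31.6 -> [ 0.237 -1.002  0.122] rz -0.081
[ 0.528 -0.078  0.239] 46.2 -> [ 0.482 -0.91   0.122] rz -0.081
[0.523 0.005 0.23 ] 60.8 -> [ 0.696 -0.759  0.122] rz -0.081
[0.517 0.087 0.22 ] 75.4 -> [ 0.865 -0.56   0.122] rz -0.081
[0.512 0.169 0.21 ] 90.0 -> [ 0.978 -0.323  0.122] rz -0.081
```

View pics/lift.png

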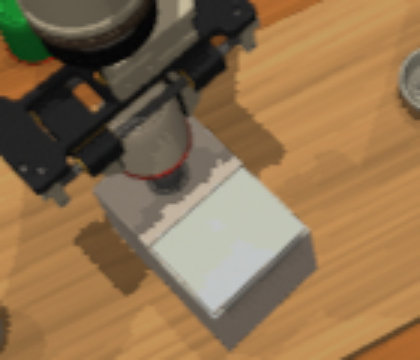

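The crop shows the cup in the fingers with its red rim at about (155,170), and the button below it at (170,185). I'll tighten the grip, check for slip and refine the mat centre.

>>> {"api": "step_arm", "payload": {"deltas": [{"x":0,"y":0,"z":0,"rx":0,"ry":0,"rz":0,"grip":1},{"x":0,"y":0,"z":0,"rx":0,"ry":0,"rz":0,"grip":1}], "squeeze": 28}}

```text
t: 6.7
eef_pos: [0.5386, -0.2422, 0.2587]
tcp_rot: [-180.0, 0.1, 17.0]
force: [-0.6, 0.3, -1.3]
opening: 0.0579
grasp_force: 28.0
```

```bash
python3 - <<'E'
from plan import *
c=read_camera("scene"); w=cloud(c); hsv=cv2.cvtColor(c["image"],cv2.COLOR_RGB2HSV)
i=c["image"].astype(int); m=(i[...,0]-i[...,1]>60)&(abs(i[...,1]-i[...,2])<30); m[:215]=0;m[270:]=0;m[:,:160]=0;m[:,205:]=0
print("rim",np.argwhere(m)[:3],m.sum(),np.nanmedian(w[m],0),np.nanpercentile(w[m],[10,90],axis=0)[:,2])
s=state();print(s["opening"],s["grasp_force"],s["eef_pos"])
for n,r in (("top",(155,222,168,236)),("scene",(165,218,285,352))):
    C=dict(np.load(n+".npz")); w=cloud(C); z=cv2.GaussianBlur(w[...,2],(0,0),1.5)[r[0]:r[1],r[2]:r[3]]
    m=(z>.023).astype(np.uint8); n_,l,st,ce=cv2.connectedComponentsWithStats(m); k=1+st[1:,4].argmax()
    q=w[r[0]:r[1],r[2]:r[3]][l==k]; print(n,st[k],q.mean(0),2*q[:,:2].std(0))
E
```

```text
rim [[242 191]
 [243 190]
 [244 189]] 12 [ 0.56671827 -0.23881098  0.17964525] [0.17852796 0.18178221]
0.05840093474808135 27.984485893975943 [ 0.53862878 -0.24218215  0.2588086 ]
top [ 10  14  45  43 888] [0.51021627 0.17543956 0.02632572] [0.05908442 0.06297895]
scene [ 11   8  39  37 448] [0.51189321 0.17386523 0.02583131] [0.06228146 0.06633773]
```

>>> {"api": "step_arm", "payload": {"deltas": [{"x":0.02,"y":-0.1,"z":0,"rx":0,"ry":0,"rz":0,"grip":1},{"x":0.06,"y":-0.27,"z":0,"rx":0,"ry":0,"rz":0,"grip":1},{"x":0.1,"y":-0.46,"z":0,"rx":0,"ry":0,"rz":0,"grip":1},{"x":0.15,"y":-0.65,"z":0,"rx":0,"ry":0,"rz":0,"grip":1},{"x":0.2,"y":-0.84,"z":0,"rx":0,"ry":0,"rz":0,"grip":1}]}}

```text
t: 7.17
eef_pos: [0.5343, -0.1721, 0.2592]
tcp_rot: [-180.0, 0.0, 17.0]
force: [-0.7, 0.4, -1.3]
opening: 0.0578
grasp_force: 28.0
```

>>> {"api": "step_arm", "payload": {"deltas": [{"x":0.05,"y":-0.21,"z":0,"rx":0,"ry":0,"rz":0,"grip":1},{"x":0.1,"y":-0.42,"z":0,"rx":0,"ry":0,"rz":0,"grip":1},{"x":0.15,"y":-0.63,"z":0,"rx":0,"ry":0,"rz":0,"grip":1},{"x":0.2,"y":-0.84,"z":0,"rx":0,"ry":0,"rz":0,"grip":1}]}}

```text
t: 7.5
eef_pos: [0.5299, -0.1029, 0.2593]
tcp_rot: [-180.0, 0.0, 17.0]
force: [0.2, 0.3, -0.2]
opening: 0.0578
grasp_force: 28.0
```

>>> {"api": "step_arm", "payload": {"deltas": [{"x":0.05,"y":-0.21,"z":0,"rx":0,"ry":0,"rz":0,"grip":1},{"x":0.1,"y":-0.42,"z":0,"rx":0,"ry":0,"rz":0,"grip":1},{"x":0.15,"y":-0.63,"z":0,"rx":0,"ry":0,"rz":0,"grip":1},{"x":0.2,"y":-0.84,"z":0,"rx":0,"ry":0,"rz":0,"grip":1}]}}

```text
t: 7.83
eef_pos: [0.5255, -0.034, 0.2593]
tcp_rot: [-180.0, 0.0, 17.0]
force: [0.2, -0.5, -1.7]
opening: 0.0581
grasp_force: 28.0
```

>>> {"api": "step_arm", "payload": {"deltas": [{"x":0.05,"y":-0.21,"z":0,"rx":0,"ry":0,"rz":0,"grip":1},{"x":0.1,"y":-0.42,"z":0,"rx":0,"ry":0,"rz":0,"grip":1},{"x":0.15,"y":-0.63,"z":0,"rx":0,"ry":0,"rz":0,"grip":1},{"x":0.2,"y":-0.84,"z":0,"rx":0,"ry":0,"rz":0,"grip":1}]}}

```text
t: 8.17
eef_pos: [0.5211, 0.0349, 0.2593]
tcp_rot: [-180.0, 0.0, 17.0]
force: [-0.7, 0.2, -1.5]
opening: 0.058
grasp_force: 28.0
```

>>> {"api": "step_arm", "payload": {"deltas": [{"x":0.05,"y":-0.21,"z":0,"rx":0,"ry":0,"rz":0,"grip":1},{"x":0.1,"y":-0.42,"z":0,"rx":0,"ry":0,"rz":0,"grip":1},{"x":0.15,"y":-0.63,"z":0,"rx":0,"ry":0,"rz":0,"grip":1},{"x":0.2,"y":-0.84,"z":0,"rx":0,"ry":0,"rz":0,"grip":1}]}}

```text
t: 8.5
eef_pos: [0.5168, 0.1038, 0.2593]
tcp_rot: [-180.0, 0.0, 17.0]
force: [-1.0, 0.7, -1.8]
opening: 0.0583
grasp_force: 28.0
```

>>> {"api": "step_arm", "payload": {"deltas": [{"x":0.05,"y":-0.21,"z":0,"rx":0,"ry":0,"rz":0,"grip":1},{"x":0.1,"y":-0.42,"z":0,"rx":0,"ry":0,"rz":0,"grip":1},{"x":0.15,"y":-0.63,"z":0,"rx":0,"ry":0,"rz":0,"grip":1},{"x":0.18,"y":-0.76,"z":0,"rx":0,"ry":0,"rz":0,"grip":1},{"x":0.2,"y":-0.84,"z":0,"rx":0,"ry":0,"rz":0,"grip":1},{"x":0.2,"y":-0.84,"z":0,"rx":0,"ry":0,"rz":0,"grip":1},{"x":0.2,"y":-0.84,"z":0,"rx":0,"ry":0,"rz":0,"grip":1}]}}

```text
t: 9.08
eef_pos: [0.5129, 0.1709, 0.2593]
tcp_rot: [180.0, 0.0, 17.0]
force: [0.7, 0.5, -1.4]
opening: 0.0579
grasp_force: 28.0
```

```bash
python3 - <<'E'
from plan import *
s=state(); p=s["eef_pos"];y=s["tcp_rot"][2];print(s["joints"].round(1),p,s["tcp_rot"],s["force"],s["opening"],s["grasp_force"])
m=(p+np.array([.511,.172,.112]))/2
plan([p,m,(.511,.172,.112)],[y,y,y])
c=read_camera("scene"); w=cloud(c); i=c["image"].astype(int)
cv2.imwrite("pics/over.png",cv2.resize(c["image"][90:230,230:390],None,fx=4,fy=4)[...,::-1])
E
```

```text
[-32.1  18.   13.  107.6  -4.8  54.9 -89.9] [0.5129286  0.17092037 0.25930435] [1.79972677e+02 1.98995015e-02 1.69819908e+01] [ 0.74310852  0.54720589 -1.41226022] 0.05792902727152483 27.984263612888753
[0.512 0.171 0.186] 17.0 -> [-0.01  -0.01   0.921] rz -0.0
[0.511 0.172 0.112] 17.0 -> [-0.01  -0.01   0.921] rz -0.0
```

View pics/over.png

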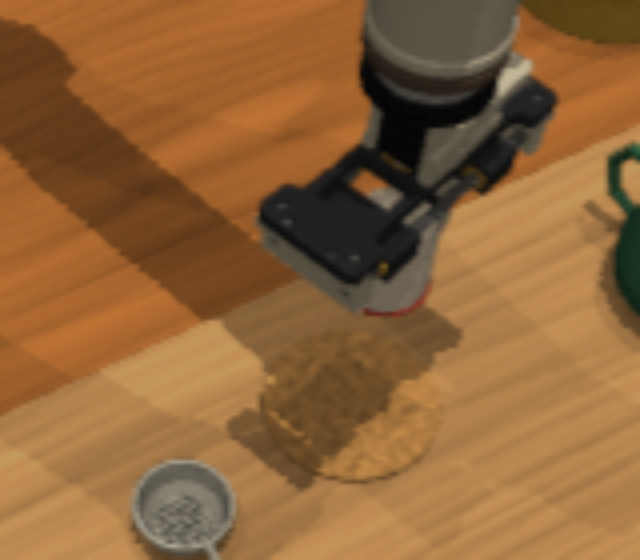

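The picture shows the upright cup held in the fingers, its red rim at (395,310), above the mat (350,405), with the strainer (185,505) and teapot handle clear. Now I'll descend to about 4 mm above the mat.

>>> {"api": "step_arm", "payload": {"deltas": [{"x":0,"y":0,"z":0.1,"rx":0,"ry":0,"rz":0,"grip":1},{"x":0,"y":0,"z":0.26,"rx":0,"ry":0,"rz":0,"grip":1},{"x":0,"y":0,"z":0.42,"rx":0,"ry":0,"rz":0,"grip":1},{"x":0,"y":0,"z":0.58,"rx":0,"ry":0,"rz":0,"grip":1},{"x":0,"y":0,"z":0.74,"rx":0,"ry":0,"rz":0,"grip":1},{"x":0,"y":0,"z":0.92,"rx":0,"ry":0,"rz":0,"grip":1}]}}

```text
t: 9.63
eef_pos: [0.5132, 0.1701, 0.1849]
tcp_rot: [180.0, -0.0, 16.9]
force: [-0.4, 0.9, -1.3]
opening: 0.0583
grasp_force: 28.0
```

>>> {"api": "step_arm", "payload": {"deltas": [{"x":-0.01,"y":-0.01,"z":0.18,"rx":0,"ry":0,"rz":0,"grip":1},{"x":-0.02,"y":-0.02,"z":0.36,"rx":0,"ry":0,"rz":0,"grip":1},{"x":-0.02,"y":-0.02,"z":0.52,"rx":0,"ry":0,"rz":0,"grip":1},{"x":-0.02,"y":-0.02,"z":0.66,"rx":0,"ry":0,"rz":0,"grip":1},{"x":-0.02,"y":-0.02,"z":0.78,"rx":0,"ry":0,"rz":0,"grip":1},{"x":-0.02,"y":-0.02,"z":0.87,"rx":0,"ry":0,"rz":0,"grip":1},{"x":-0.02,"y":-0.02,"z":0.92,"rx":0,"ry":0,"rz":0,"grip":1},{"x":-0.02,"y":-0.02,"z":0.92,"rx":0,"ry":0,"rz":0,"grip":1},{"x":-0.02,"y":-0.02,"z":0.92,"rx":0,"ry":0,"rz":0,"grip":1}]}}

```text
t: 10.38
eef_pos: [0.5112, 0.1724, 0.1123]
tcp_rot: [180.0, -0.0, 17.0]
force: [0.7, -0.5, -0.2]
opening: 0.0578
grasp_force: 28.0
```

>>> {"api": "step_arm", "payload": {"deltas": [{"x":0,"y":0,"z":0.01,"rx":0,"ry":0,"rz":0,"grip":1},{"x":0,"y":0,"z":0.02,"rx":0,"ry":0,"rz":0,"grip":1},{"x":0,"y":0,"z":0.03,"rx":0,"ry":0,"rz":0,"grip":1},{"x":0,"y":0,"z":0.03,"rx":0,"ry":0,"rz":0,"grip":1},{"x":0,"y":0,"z":0.03,"rx":0,"ry":0,"rz":0,"grip":1}]}}

```text
t: 10.8
eef_pos: [0.511, 0.1725, 0.11]
tcp_rot: [-180.0, -0.0, 17.0]
force: [0.2, -0.1, -1.7]
opening: 0.058
grasp_force: 28.0
```

>>> {"api": "step_arm", "payload": {"deltas": [{"x":0,"y":0,"z":0.005,"rx":0,"ry":0,"rz":0,"grip":1},{"x":0,"y":0,"z":0.01,"rx":0,"ry":0,"rz":0,"grip":1},{"x":0,"y":0,"z":0.015,"rx":0,"ry":0,"rz":0,"grip":1},{"x":0,"y":0,"z":0.02,"rx":0,"ry":0,"rz":0,"grip":1},{"x":0,"y":0,"z":0.02,"rx":0,"ry":0,"rz":0,"grip":1}]}}

```text
t: 11.22
eef_pos: [0.5109, 0.1724, 0.1081]
tcp_rot: [180.0, 0.0, 17.0]
force: [-0.6, -0.4, -1.3]
opening: 0.058
grasp_force: 28.0
```

>>> {"api": "step_arm", "payload": {"deltas": [{"x":0,"y":0,"z":0.005,"rx":0,"ry":0,"rz":0,"grip":1},{"x":0,"y":0,"z":0.01,"rx":0,"ry":0,"rz":0,"grip":1},{"x":0,"y":0,"z":0.01,"rx":0,"ry":0,"rz":0,"grip":1},{"x":0,"y":0,"z":0.01,"rx":0,"ry":0,"rz":0,"grip":1}]}}

```text
t: 11.55
eef_pos: [0.5111, 0.1724, 0.1077]
tcp_rot: [-180.0, -0.0, 17.0]
force: [-1.6, -0.6, 3.7]
opening: 0.0581
grasp_force: 28.0
```

Contact: the force has turned upward to 3.7 N. Release slowly.

>>> {"api": "step_arm", "payload": {"deltas": [{"x":0,"y":0,"z":0,"rx":0,"ry":0,"rz":0,"grip":1},{"x":0,"y":0,"z":0,"rx":0,"ry":0,"rz":0,"grip":-0.2},{"x":0,"y":0,"z":0,"rx":0,"ry":0,"rz":0,"grip":-0.3},{"x":0,"y":0,"z":0,"rx":0,"ry":0,"rz":0,"grip":-0.35},{"x":0,"y":0,"z":0,"rx":0,"ry":0,"rz":0,"grip":-0.45},{"x":0,"y":0,"z":0,"rx":0,"ry":0,"rz":0,"grip":-0.6},{"x":0,"y":0,"z":0,"rx":0,"ry":0,"rz":0,"grip":-0.8},{"x":0,"y":0,"z":0,"rx":0,"ry":0,"rz":0,"grip":-1},{"x":0,"y":0,"z":0,"rx":0,"ry":0,"rz":0,"grip":-1},{"x":0,"y":0,"z":0,"rx":0,"ry":0,"rz":0,"grip":-1}], "squeeze": 8}}

```text
t: 12.38
eef_pos: [0.511, 0.1724, 0.1074]
tcp_rot: [-180.0, 0.0, 17.0]
force: [-0.0, 0.5, -0.1]
opening: 0.091
grasp_force: 0.0
```

>>> {"api": "step_arm", "payload": {"deltas": [{"x":0,"y":0,"z":-0.1,"rx":0,"ry":0,"rz":0,"grip":-1},{"x":0,"y":0,"z":-0.3,"rx":0,"ry":0,"rz":0,"grip":-1},{"x":0,"y":0,"z":-0.55,"rx":0,"ry":0,"rz":0,"grip":-1},{"x":0,"y":0,"z":-0.8,"rx":0,"ry":0,"rz":0,"grip":-1},{"x":0,"y":0,"z":-1,"rx":0,"ry":0,"rz":0,"grip":-1}]}}

```text
t: 12.8
eef_pos: [0.5114, 0.1725, 0.1894]
tcp_rot: [-180.0, -0.1, 17.0]
force: [0.5, -0.5, -0.8]
opening: 0.092
grasp_force: 0.0
```

>>> {"api": "step_arm", "payload": {"deltas": [{"x":0,"y":0,"z":-0.3,"rx":0,"ry":0,"rz":0,"grip":-1},{"x":0,"y":0,"z":-0.6,"rx":0,"ry":0,"rz":0,"grip":-1},{"x":0,"y":0,"z":-0.9,"rx":0,"ry":0,"rz":0,"grip":-1},{"x":0,"y":0,"z":-0.9,"rx":0,"ry":0,"rz":0,"grip":-1}]}}

```text
t: 13.13
eef_pos: [0.5136, 0.1732, 0.265]
tcp_rot: [-179.9, -0.5, 17.0]
force: [1.5, 0.7, 1.3]
opening: 0.0913
grasp_force: 0.0
```

```bash
python3 - <<'E'
from plan import *
c=read_camera("scene"); w=cloud(c)
cv2.imwrite("pics/placed.png",cv2.resize(c["image"][100:300,150:400],None,fx=3,fy=3)[...,::-1])
q=w[150:215,285:350].reshape(-1,3); q=q[(q[:,2]>.075)&(q[:,2]<.1)]
print(len(q),cv2.minEnclosingCircle(q[:,:2].astype(np.float32)),np.percentile(q[:,2],[50,90]))
s=state(); p=s["eef_pos"];y=s["tcp_rot"][2];print(p,y)
plan(list(np.linspace(p,(.5388,-.2391,.25),7)),[y]*7)
E
```

```text
294 ((0.5109608173370361, 0.17256596684455872), 0.02893989160656929) [0.08717708 0.09002597]
[0.5126968  0.17294938 0.26283092] 16.970246796551745
[0.517 0.104 0.261] 17.0 -> [-0.199  0.837  0.027] rz -0.0
[0.521 0.036 0.259] 17.0 -> [-0.199  0.837  0.027] rz -0.0
[ 0.526 -0.033  0.256] 17.0 -> [-0.199  0.837  0.027] rz -0.0
[ 0.53  -0.102  0.254] 17.0 -> [-0.199  0.837  0.027] rz -0.0
[ 0.534 -0.17   0.252] 17.0 -> [-0.199  0.837  0.027] rz -0.0
[ 0.539 -0.239  0.25 ] 17.0 -> [-0.199  0.837  0.027] rz -0.0
```

View pics/placed.png

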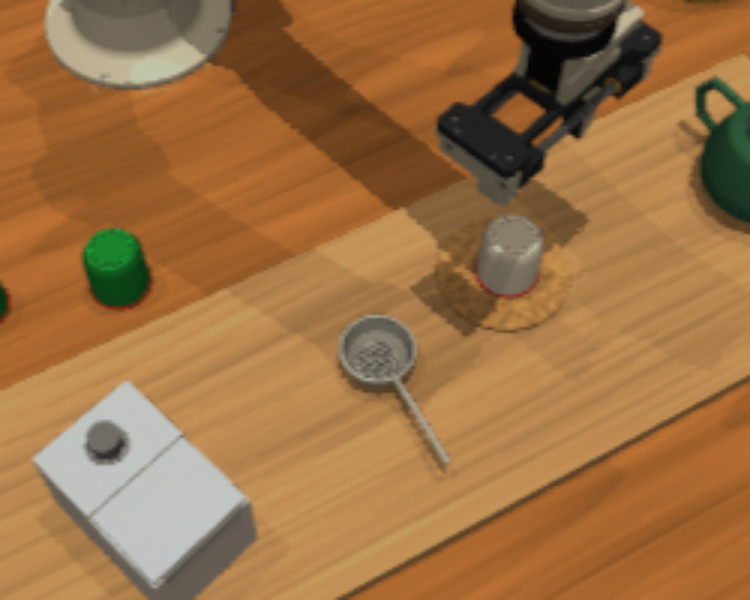

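The picture shows the cup standing upside down in the middle of the mat (510,260), let go, with the button bare at (105,440) and the lid shut. I'll go back to the button with the fingers closed.

>>> {"api": "step_arm", "payload": {"deltas": [{"x":-0.07,"y":0.28,"z":0,"rx":0,"ry":0,"rz":0,"grip":1},{"x":-0.14,"y":0.56,"z":0.02,"rx":0,"ry":0,"rz":0,"grip":1},{"x":-0.2,"y":0.84,"z":0.03,"rx":0,"ry":0,"rz":0,"grip":1}]}}

```text
t: 13.43
eef_pos: [0.5145, 0.1029, 0.2563]
tcp_rot: [-180.0, 0.1, 17.1]
force: [0.1, -0.5, -0.2]
opening: 0.0763
grasp_force: 0.0
```

>>> {"api": "step_arm", "payload": {"deltas": [{"x":-0.07,"y":0.28,"z":0,"rx":0,"ry":0,"rz":0,"grip":1},{"x":-0.14,"y":0.56,"z":0.02,"rx":0,"ry":0,"rz":0,"grip":1},{"x":-0.2,"y":0.84,"z":0.03,"rx":0,"ry":0,"rz":0,"grip":1}]}}

```text
t: 13.68
eef_pos: [0.5187, 0.0334, 0.2537]
tcp_rot: [-180.0, 0.1, 17.0]
force: [0.5, 0.0, 0.6]
opening: 0.0565
grasp_force: 0.0
```

>>> {"api": "step_arm", "payload": {"deltas": [{"x":-0.07,"y":0.28,"z":0,"rx":0,"ry":0,"rz":0,"grip":1},{"x":-0.14,"y":0.56,"z":0.02,"rx":0,"ry":0,"rz":0,"grip":1},{"x":-0.2,"y":0.84,"z":0.03,"rx":0,"ry":0,"rz":0,"grip":1}]}}

```text
t: 13.93
eef_pos: [0.523, -0.0356, 0.2513]
tcp_rot: [-180.0, 0.1, 17.0]
force: [0.1, -0.5, -0.1]
opening: 0.0364
grasp_force: 0.0
```

```bash
python3 - <<'E'
from plan import *
for n,r in(("scene",(225,265,165,205)),("top",(155,195,330,375))):
    c=read_camera(n); q=cloud(c)[r[0]:r[1],r[2]:r[3]].reshape(-1,3); q=q[(q[:,2]>.126)&(q[:,2]<.14)]
    print(n,len(q),cv2.minEnclosingCircle(q[:,:2].astype(np.float32)),q.mean(0))
s=state(); p=s["eef_pos"];y=s["tcp_rot"][2];print(p,y,s["opening"])
plan(list(np.linspace(p,(.5388,-.2391,.25),4)),[y]*4)
E
```

```text
scene 110 ((0.5368369817733765, -0.23940306901931763), 0.014993719756603241) [ 0.5383647  -0.2395562   0.13159741]
top 92 ((0.5378609299659729, -0.23934528231620789), 0.014013498090207577) [ 0.53771548 -0.23909394  0.13133782]
[ 0.52312457 -0.03924943  0.25154276] 16.600470778768035 0.02844504033022655
[ 0.528 -0.106  0.251] 16.6 -> [-0.175  0.817  0.006] rz -0.0
[ 0.534 -0.172  0.251] 16.6 -> [-0.175  0.817  0.006] rz -0.0
[ 0.539 -0.239  0.25 ] 16.6 -> [-0.175  0.817  0.006] rz -0.0
```

>>> {"api": "step_arm", "payload": {"deltas": [{"x":-0.06,"y":0.27,"z":0,"rx":0,"ry":0,"rz":0,"grip":1},{"x":-0.12,"y":0.54,"z":0,"rx":0,"ry":0,"rz":0,"grip":1},{"x":-0.18,"y":0.81,"z":0,"rx":0,"ry":0,"rz":0,"grip":1}]}}

```text
t: 14.28
eef_pos: [0.5287, -0.1002, 0.2515]
tcp_rot: [-179.9, 0.1, 17.1]
force: [0.1, 0.1, -0.4]
opening: 0.0086
grasp_force: 0.0
```

>>> {"api": "step_arm", "payload": {"deltas": [{"x":-0.06,"y":0.27,"z":0,"rx":0,"ry":0,"rz":0,"grip":1},{"x":-0.12,"y":0.54,"z":0,"rx":0,"ry":0,"rz":0,"grip":1},{"x":-0.18,"y":0.81,"z":0,"rx":0,"ry":0,"rz":0,"grip":1}]}}

```text
t: 14.53
eef_pos: [0.5339, -0.1667, 0.2515]
tcp_rot: [-179.9, 0.1, 17.0]
force: [0.1, -0.4, 0.5]
opening: 0.0004
grasp_force: 0.0
```

>>> {"api": "step_arm", "payload": {"deltas": [{"x":-0.06,"y":0.27,"z":0,"rx":0,"ry":0,"rz":0,"grip":1},{"x":-0.12,"y":0.54,"z":0,"rx":0,"ry":0,"rz":0,"grip":1},{"x":-0.18,"y":0.81,"z":0,"rx":0,"ry":0,"rz":0,"grip":1},{"x":-0.18,"y":0.81,"z":0,"rx":0,"ry":0,"rz":0,"grip":1},{"x":-0.18,"y":0.81,"z":0,"rx":0,"ry":0,"rz":0,"grip":1},{"x":-0.18,"y":0.81,"z":0,"rx":0,"ry":0,"rz":0,"grip":1}]}}

```text
t: 15.03
eef_pos: [0.5393, -0.2315, 0.2514]
tcp_rot: [-179.9, 0.0, 17.0]
force: [1.0, 0.8, -0.5]
opening: 0.0007
grasp_force: 0.0
```

```bash
python3 - <<'E'
from plan import *
s=state(); p=s["eef_pos"];y=s["tcp_rot"][2];print(p,s["tcp_rot"],s["opening"],s["force"])
plan([p,(.538,-.2393,.2005)],[y,17])
E
```

```text
[ 0.53925789 -0.23152934  0.25144546] [-1.79901085e+02  4.75052755e-02  1.70194337e+01] 0.000657979891026908 [ 1.02795453  0.81196032 -0.45274275]
[ 0.538 -0.239  0.2  ] 17 -> [-0.043  0.088  0.637] rz 0.0
```

Next I go to 3 mm above the button, then press at about 15 mm/s (1.25 mm per row = 0.0156 share).

>>> {"api": "step_arm", "payload": {"deltas": [{"x":-0.04,"y":0.09,"z":0.15,"rx":0,"ry":0,"rz":0,"grip":1},{"x":-0.04,"y":0.09,"z":0.32,"rx":0,"ry":0,"rz":0,"grip":1},{"x":-0.04,"y":0.09,"z":0.47,"rx":0,"ry":0,"rz":0,"grip":1},{"x":-0.04,"y":0.09,"z":0.58,"rx":0,"ry":0,"rz":0,"grip":1},{"x":-0.04,"y":0.09,"z":0.63,"rx":0,"ry":0,"rz":0,"grip":1},{"x":-0.04,"y":0.09,"z":0.63,"rx":0,"ry":0,"rz":0,"grip":1},{"x":-0.04,"y":0.09,"z":0.63,"rx":0,"ry":0,"rz":0,"grip":1}]}}

```text
t: 15.62
eef_pos: [0.5385, -0.2406, 0.2016]
tcp_rot: [-180.0, 0.0, 17.0]
force: [0.0, 0.3, 0.9]
opening: 0.0008
grasp_force: 0.0
```

>>> {"api": "step_arm", "payload": {"deltas": [{"x":0,"y":0,"z":0.015,"rx":0,"ry":0,"rz":0,"grip":1},{"x":0,"y":0,"z":0.03,"rx":0,"ry":0,"rz":0,"grip":1},{"x":0,"y":0,"z":0.045,"rx":0,"ry":0,"rz":0,"grip":1},{"x":0,"y":0,"z":0.06,"rx":0,"ry":0,"rz":0,"grip":1},{"x":0,"y":0,"z":0.075,"rx":0,"ry":0,"rz":0,"grip":1},{"x":0,"y":0,"z":0.09,"rx":0,"ry":0,"rz":0,"grip":1},{"x":0,"y":0,"z":0.105,"rx":0,"ry":0,"rz":0,"grip":1},{"x":0,"y":0,"z":0.12,"rx":0,"ry":0,"rz":0,"grip":1},{"x":0,"y":0,"z":0.12,"rx":0,"ry":0,"rz":0,"grip":1}]}}

```text
t: 16.37
eef_pos: [0.5387, -0.2408, 0.1922]
tcp_rot: [180.0, -0.0, 17.0]
force: [0.5, 0.6, 3.5]
opening: 0.0007
grasp_force: 1.4
```

>>> {"api": "step_arm", "payload": {"deltas": [{"x":0,"y":0,"z":0.015,"rx":0,"ry":0,"rz":0,"grip":1},{"x":0,"y":0,"z":0.03,"rx":0,"ry":0,"rz":0,"grip":1},{"x":0,"y":0,"z":0.045,"rx":0,"ry":0,"rz":0,"grip":1},{"x":0,"y":0,"z":0.06,"rx":0,"ry":0,"rz":0,"grip":1},{"x":0,"y":0,"z":0.075,"rx":0,"ry":0,"rz":0,"grip":1},{"x":0,"y":0,"z":0.09,"rx":0,"ry":0,"rz":0,"grip":1},{"x":0,"y":0,"z":0.1,"rx":0,"ry":0,"rz":0,"grip":1},{"x":0,"y":0,"z":0.1,"rx":0,"ry":0,"rz":0,"grip":1}]}}

```text
t: 17.03
eef_pos: [0.5386, -0.2408, 0.1839]
tcp_rot: [180.0, -0.0, 17.0]
force: [0.4, -0.7, 0.9]
opening: 0.0003
grasp_force: 1.0
```

>>> {"api": "step_arm", "payload": {"deltas": [{"x":0,"y":0,"z":0.01,"rx":0,"ry":0,"rz":0,"grip":1},{"x":0,"y":0,"z":0.01,"rx":0,"ry":0,"rz":0,"grip":1},{"x":0,"y":0,"z":0.01,"rx":0,"ry":0,"rz":0,"grip":1}]}}

```text
t: 17.28
eef_pos: [0.5385, -0.2408, 0.1838]
tcp_rot: [180.0, -0.0, 17.0]
force: [0.7, 0.2, 6.3]
opening: 0.0005
grasp_force: 3.0
```

>>> {"api": "step_arm", "payload": {"deltas": [{"x":0,"y":0,"z":0.01,"rx":0,"ry":0,"rz":0,"grip":1},{"x":0,"y":0,"z":0.015,"rx":0,"ry":0,"rz":0,"grip":1},{"x":0,"y":0,"z":0.015,"rx":0,"ry":0,"rz":0,"grip":1},{"x":0,"y":0,"z":0.015,"rx":0,"ry":0,"rz":0,"grip":1}]}}

```text
t: 17.62
eef_pos: [0.5386, -0.2409, 0.1837]
tcp_rot: [-180.0, -0.0, 17.0]
force: [-2.2, 1.4, 14.2]
opening: 0.0007
grasp_force: 7.0
```

```bash
python3 - <<'E'
from plan import *
print(state()["force"])
c=read_camera("scene"); cv2.imwrite("pics/press.png",cv2.resize(c["image"][150:320,100:300],None,fx=3,fy=3)[...,::-1])
E
```

```text
[-2.20456899  1.40602673 14.21887944]
```

View pics/press.png

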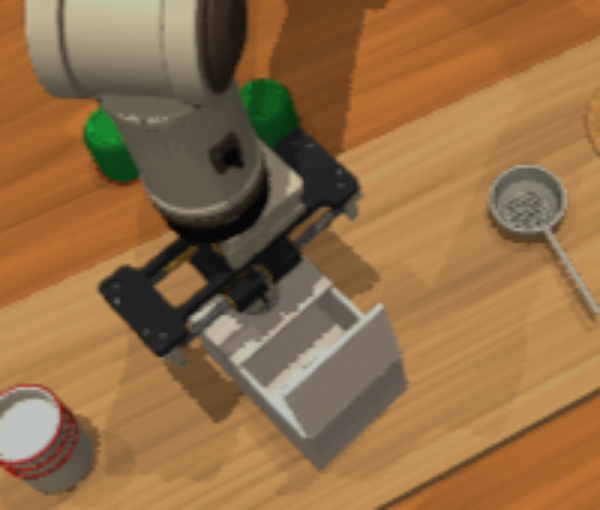

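The picture shows the lid standing open at (345,370) and the gripper clear of it. The button is at its stop: 14 N with no further travel. I'll retract straight up, then clear away, and check.

>>> {"api": "step_arm", "payload": {"deltas": [{"x":0,"y":0,"z":-0.05,"rx":0,"ry":0,"rz":0,"grip":1},{"x":0,"y":0,"z":-0.2,"rx":0,"ry":0,"rz":0,"grip":1},{"x":0,"y":0,"z":-0.5,"rx":0,"ry":0,"rz":0,"grip":1},{"x":0,"y":0,"z":-0.8,"rx":0,"ry":0,"rz":0,"grip":1},{"x":0,"y":0,"z":-1,"rx":0,"ry":0,"rz":0,"grip":1},{"x":0,"y":0,"z":-1,"rx":0,"ry":0,"rz":0,"grip":1}]}}

```text
t: 18.17
eef_pos: [0.5397, -0.2417, 0.2662]
tcp_rot: [179.8, -0.2, 17.0]
force: [-0.1, -1.0, -0.1]
opening: 0.0006
grasp_force: 0.0
```

>>> {"api": "step_arm", "payload": {"deltas": [{"x":-0.2,"y":-0.2,"z":-0.2,"rx":0,"ry":0,"rz":0,"grip":1},{"x":-0.6,"y":-0.6,"z":-0.5,"rx":0,"ry":0,"rz":0,"grip":1},{"x":-0.9,"y":-0.9,"z":-0.5,"rx":0,"ry":0,"rz":0,"grip":1},{"x":-1,"y":-1,"z":-0.5,"rx":0,"ry":0,"rz":0,"grip":1},{"x":-1,"y":-1,"z":-0.5,"rx":0,"ry":0,"rz":0,"grip":1},{"x":-1,"y":-1,"z":-0.5,"rx":0,"ry":0,"rz":0,"grip":1},{"x":-1,"y":-1,"z":-0.5,"rx":0,"ry":0,"rz":0,"grip":1}]}}

```text
t: 18.75
eef_pos: [0.4393, -0.1879, 0.3022]
tcp_rot: [180.0, -0.0, 17.0]
force: [0.4, 0.3, -0.6]
opening: 0.0007
grasp_force: 0.0
```

```bash
python3 - <<'E'
from plan import *
c=read_camera("scene"); w=cloud(c); cv2.imwrite("pics/end.png",c["image"][...,::-1])
b=np.array([.5378,-.2393]); d=np.linalg.norm(w[...,:2]-b,axis=2)
print("button z",np.nanmedian(w[...,2][d<.009]), "lid top z",np.nanmax(w[215:300,180:250,2]))
# lid face: points in tub frame
a=np.radians(17); q=w[200:310,150:260].reshape(-1,3); q=q[~np.isnan(q).any(1)]
x=(q[:,0]-.577)*np.cos(a)+(q[:,1]+.2274)*np.sin(a); y=-(q[:,0]-.577)*np.sin(a)+(q[:,1]+.2274)*np.cos(a)
m=(abs(y)<.03)&(q[:,2]>.125)&(q[:,2]<.18)&(x>.03)&(x<.1)
k=np.polyfit(q[m,2],x[m],1); print("lid from vertical rad",np.arctan(k[0]),m.sum(), "angle",np.pi/2+np.arctan(k[0]))
E
```

```text
button z 0.1175234624592299 lid top z 0.18813683701237283
lid from vertical rad -0.1670816669209252 336 angle 1.4037146598739714
```

View pics/end.png

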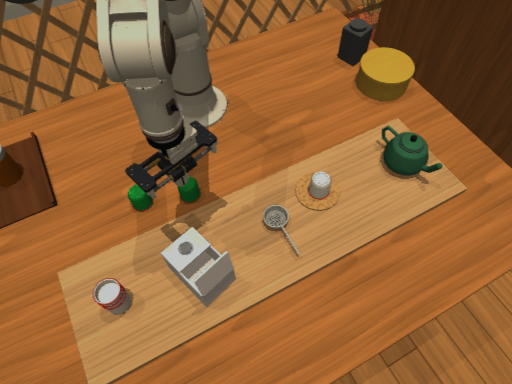

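The picture shows the lid open (212,275), the button down (185,248), the cup on the mat (319,185) and the bystanders unmoved. The measured lid angle is 1.40 rad and the button top is at 0.1175 m, so it is fully home. Handing in.

```bash
python3 -c "from plant import sign_off; print(sign_off())"
```

```text
the job is handed in; nothing more can be done
None
```

The job is handed in: the cup stands upside down on the cork mat, let go. The button is fully home, the lid is open at about 1.40 rad, and the teapot, strainer and cup stack look unmoved. The sign-off call returned no verdict.

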